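# Third hand at the tacking fixture

## Task

Be the welder's third hand: take the short grey pipe and, upright and clear of the sprung fence of the blue fixture, press it down on the copper earth pad until the pad is fully down, flush with the rails beside it. Then, keeping the pad down, slide the pipe against the middle of the fence and push with the pipe alone until the black pointers stand in the green bands, never driving the fence right back to its end stop. Finish there, still gripping and holding the pipe upright with that steady push, and leave the other things on the table alone.

Things in the scene. Friction and masses are not known exactly. Their poses are not given: they have to be found in the camera images.
- pipe: The part: loose short steel pipe standing upright, grey, 48 mm outside diameter, about 34 mm bore, 58 mm tall, about 0.23 kg. Origin: centre of its lower end; z up along its axis.
- fixture: Blue tacking fixture screwed to the table, base 176 x 136 x 12 mm. Origin: centre of its underside; x = pushing direction, from pad to fence; y along the fence face; z up. Two steel rails, tops 20 mm above the table, run beside the pad (x = -83 to +33, y = +/-36 to +/-45 mm). Rear block at x = 60 to 76 mm, 64 mm above the table.
- press_spot (a point): Fixed point at fixture x = -46 mm, y = 0, 28 mm above the table (top of the unpressed pad): place for the centre of the pipe's lower end when pressing the pad down; the pipe's side is then 32 mm short of the fence face.
- pad (a joint): Copper (orange) earth pad, 110 x 66 mm (fixture x = -80 to +30 mm, y = +/-33 mm), spring-loaded upwards. Value = how far it is pressed down, m: 0 up (top 28 mm above the table), 0.008 fully down (top 20 mm above the table, flush with the rails). Takes about 4 N to start and 8 N fully down; the pipe's own weight does not press it down.
- pad_top (a point): Point on the top surface of the copper pad under press_spot; moves down with the pad.
- fence (a joint): Sprung steel fence, 84 mm wide, 10 mm thick, 32 to 66 mm above the table, so it passes over the pad. Value = how far it is pushed back along fixture +x, m: 0 at rest (face at fixture x = 10 mm), 0.022 at its end stop. Spring: 2.4 N at 0 plus 0.8 N per mm. The black pointers on its ends are in the green bands from 0.007 to 0.015 (8 to 14.4 N).
- fence_face (a point): Centre of the fence's front face (the face that the pipe is pushed against), 49 mm above the table; moves with the fence.
- green_band (a point): Centre of the green band (8 mm long) of the scale on the fixture's +y side, 40 mm above the table, at fixture x = 29, y = 58 mm; the other is at y = -58 mm. Each lies on a grey pillar at x = 11 to 47, y = +/-52 to +/-65 mm, as a strip coloured white, green, red along +x.
- nozzle: Bystander: orange ceramic nozzle, 22 mm diameter, 39 mm tall, standing. Origin: centre of its underside.
- pipe_ring: Bystander: thin slice of grey pipe, 48 mm diameter, 13 mm tall, lying flat. Origin: centre of its underside. Not the part.
- coupon: Bystander: flat steel coupon, 90 x 46 x 10 mm. Origin: centre of its underside; long side along its x.
- bolt: Bystander: steel hex bolt lying on the table, 17 x 61 x 20 mm, along its y. Origin: centre of its underside.
Things that resemble listed ones, but are neither listed nor needed, are in the scene too. What is shaped like the pipe but purple is not meant.

How it is judged:
On the way:
1. the upright pipe presses the copper pad fully down while it is still clear of the fence (value of joint pad above 0.0062 m and contact force between pipe and pad above 3 N and value of joint fence below 0.0015 m and angle between pipe's own z axis and vertical below 0.15 rad and contact force between pipe and fence below 0.5 N), for 0.2 s.
At the end, for the whole second after the job is handed in: The gripped pipe is at rest and upright (0.12 rad) on the copper pad, holding it down at least 5.8 of 8 mm, and pushes the fence back 6 to 16 mm (contact force 5 to 22 N), within 15 mm of the middle of the fence; neither fingers nor arm touch fence or pad (value of joint pad above 0.0058 m and contact force between pipe and pad above 3 N and value of joint fence between 0.006 and 0.016 m and contact force between pipe and fence between 5 and 22 N and y of pipe in the frame of fixture between -0.015 and 0.015 m and angle between pipe's own z axis and vertical below 0.12 rad and linear speed of pipe below 0.02 m/s and contact force between the fingers and pipe above 3 N and contact force between each of the arm, the fingers and fence below 0.5 N and contact force between each of the arm, the fingers and pad below 0.5 N); the arm keeps its last pose, push and grip.
It fails at once if the fence is driven back to its end stop (beyond 20 mm) (value of joint fence above 0.02 m).
It fails at once if the ceramic nozzle is moved by more than 25 mm (distance of nozzle from where it was at the start of the episode above 0.025 m).
It fails at once if the pipe slice is moved by more than 25 mm (distance of pipe_ring from where it was at the start of the episode above 0.025 m).
It fails at once if the coupon is moved by more than 25 mm (distance of coupon from where it was at the start of the episode above 0.025 m).
It fails at once if the bolt is moved by more than 25 mm (distance of bolt from where it was at the start of the episode above 0.025 m).
It also fails if it takes over 38 s, if anything falls off the work surface, if the arm or the gripper's body presses on something with over 40 N, if the wrist force passes 120 N, or if a joint passes its speed limit or range.

## Robot

A 6-joint arm with a two-finger parallel gripper is mounted at the origin on a cart in front of the work surface, level with it; the furniture and walls round the work are solid. World frame = base frame: x ahead of the robot, y to its left, z up, the work surface at z = 0. Lengths are in m, angles in rad, forces in N, time in s.
With the tool pointing down it reaches from about 0.3 to 0.775 m from the base axis. Payload 14.6 kg.
Tool frame: the origin (TCP) lies at the very end of the fingers, on their centre line; the grasp point (between the pads) lies 19 mm behind it; z points along the fingers, y is the line along which they close (so a half turn about z gives the same grasp; the last joint's range is limited). The gripper opens to 94 mm and grips with 3 to 60 N. Pads are 16 mm wide; open, the fingers measure 119 mm over their backs; the gripper's body (75 mm by 177 mm) begins 78 mm behind the grasp point.
Start: joints at [1.281, 0.3, 1.521, -0, 1.321, -0.067], TCP at [0.122, 0.536, 0.172] pointing down, gripper open.
Joint ranges: [-3.03, 3.03], [-0.79, 2.21], [0.23, 2.52], [-1.04, 4.18], [0, 3.07], [-2.55, 2.55]. Speed limits (rad/s): [2.22, 2.22, 2.57, 3.14, 3.14, 3.14].

## Interface

Orientations are given as [roll, pitch, yaw] about the fixed x, y, z axes, in that order (R = Rz(yaw) Ry(pitch) Rx(roll)).
In Python, from station import ctrl, cams gives the robot as it stands. The module is installed in compiled form; this text tells all that it offers.
- The arm moves only by the tool arm_command, never from a script. Its argument "plan" is a list that holds one entry, the list of rows, each a list of 7 numbers: the shift along the tool's x, y, z in shares of 0.8 m (1.0 is 0.8 m), then the turn, a rotation vector about the tool's x, y, z in normalised numbers (1 is pi rad), then the closure, from -1 (fully open) to 1 (shut). A call has 1 to 12 rows; each row is the pose to reach, as a shift and turn from the pose commanded when the call began, along the tool's axes at that moment; what a row does not reach only later rows make up. A row lasts 1/10 s, in which the tool goes at most 50 mm and 8.59 degrees, less where a joint would pass 70% of its speed; a pose out of reach is approached as far as the arm can. Shift and turn numbers lie between -1 and 1, and a call with a number outside is refused. A call with a gripper value outside its range is refused whole. The fingers move at their own pace and stop on an object; "squeeze" is the grip in N (left out, the last holds). Time passes only in rows, so rows that repeat a pose let the fingers close. It gives the time, the measured TCP pose, the force, the opening and the grip force at its end, in the units of the state.
- ctrl.get_obs(): the state, without advancing time (a new reading comes with each control period).
- cams.camera(name): name is "scene" or "top" or "wrist"; returns (picture, depth): 420x560x3 uint8, blue, green, red; 420x560 float32, m along the optical axis (not along the pixel's ray), 0 where there is no reading.
- cams.camera_info(name): a dict with "fx", "fy", "cx", "cy" (pixels), "world_to_cam" (4x4, takes a point from world to camera coordinates). Camera axes: x right, y down, z forward; pixel columns grow to the right and rows downward; lengths in m; the calibration is good to about 2 mm. A picture is of the moment at which its call begins: read the wrist's pose just before it. camera_info takes no time and is no camera call; for the wrist camera it gives the pose at the moment of the call.
- ctrl.hand_in(): hands the job in; it is judged then, once.
The state is a dict: "time_s": time; "qpos": joint angles; "joint_vel": joint speeds; "tau": joint torques, N m; "ee_pos": TCP position; "eef_rot": TCP orientation; "force": force on the tool from outside, world axes, zero at the start; "moment": the same for the moment, N m; "grip_width": finger opening in m; "grip_force": force on a finger pad.
Only numpy, scipy, OpenCV 4.12 (cv2) and the standard library are available. Lean on these libraries where they do the work, as an engineer would, in place of code of your own. Each camera call takes 0.05 s, during which the arm holds its last target. There are 200 camera calls.

## Working session

There is one attempt and no reset: what is moved stays moved. The work goes in short steps, Python scripts to look and compute and a tool call to move; the robot and the scene stay as the last step left them, time stands still between calls to the robot, and variables do not carry over. Pictures are saved under pics/ and viewed, at most 11 in all, crops included, and the job is handed in when it is done.

Besides the shell and the picture viewer there is one more tool, called after ">>>" by a JSON object that holds its "method" and its "body", one argument or row to a line. arm_command: Moves the arm, as the interface text tells. Its arguments: {"type":"object","properties":{"plan":{"type":"array"},"squeeze":{"type":"number"}},"required":["plan"]}

```bash
mkdir -p pics; cat > h.py <<'E'
import numpy as np, cv2
from station import ctrl, cams
from scipy.spatial.transform import Rotation as R
def snap(n):
    im,d=cams.camera(n); i=cams.camera_info(n); return im,d,i
def w(d,i,u,v,z=None):
    T=np.linalg.inv(i["world_to_cam"]); r=np.array([(u-i["cx"])/i["fx"],(v-i["cy"])/i["fy"],1])
    if z is None: s=d[int(v),int(u)]
    else: s=(z-T[2,3])/(T[:3,:3]@r)[2]
    return T[:3,:3]@(r*s)+T[:3,3]
E
python3 - <<'E'
from h import *
for n in("scene","top"):
    im,d,i=snap(n); cv2.imwrite(f"pics/{n}0.png",im); np.savez(f"{n}0.npz",im=im,d=d,**i)
    print(np.linalg.inv(i["world_to_cam"])[:3,3], i["fx"])
o=ctrl.get_obs();print(o)
E
```

```text
[ 0.23470013 -0.69657882  0.55851225] 425.449088453916
[ 0.33927489 -0.04069119  1.08010148] 497.7886739574013
{'time_s': 0.1, 'qpos': array([ 1.28138020e+00,  3.00368151e-01,  1.52147080e+00, -1.24105640e-06,
        1.32070149e+00, -6.66133532e-02]), 'joint_vel': array([ 0.00074348, -0.00116455, -0.00069524,  0.00109807,  0.00150046,
       -0.00237803]), 'tau': array([ 1.66350219e-03, -5.32652414e+01, -3.53278327e+01,  7.09709153e-02,
        2.36094289e-02, -3.73308740e-05]), 'ee_pos': array([0.12146999, 0.53616571, 0.17198947]), 'eef_rot': array([-3.14064689e+00, -6.18890560e-05,  2.91879016e+00]), 'force': array([0.40326886, 0.31806766, 0.61150838]), 'moment': array([-0.016382  ,  0.02452515, -0.0049164 ]), 'grip_force': 0.0, 'grip_width': 0.09365997181244981}
```

View pics/top0.png

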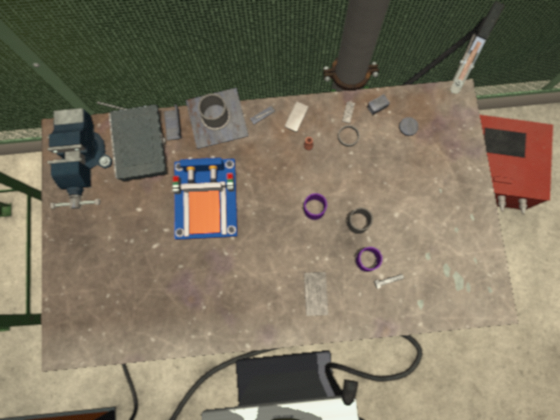

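View pics/scene0.png

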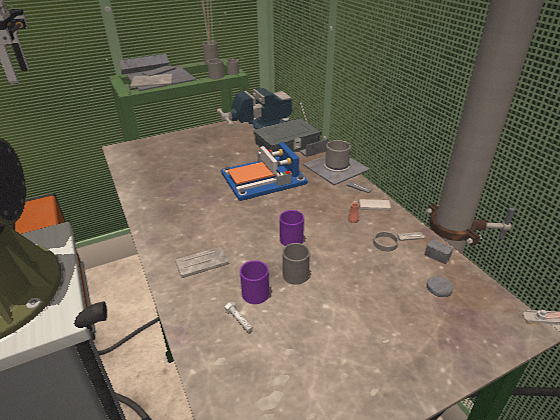

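Top view: candidates for the pipe are the grey one at (359,220), purple ones at (315,206) and (369,259), the pipe socket on the rear plate at (213,110), and the slice at (348,136). I choose the grey one at (359,220), scene (296,263). The fixture is at about (206,199), with the fence side towards image up. Next is a close crop to check and read points.

```bash
python3 - <<'E'
from h import *
f=np.load("top0.npz");im=f["im"]
a=cv2.resize(im[150:250,165:245],None,fx=5,fy=5,interpolation=cv2.INTER_CUBIC)
b=cv2.resize(im[190:280,295:395],None,fx=4,fy=4,interpolation=cv2.INTER_CUBIC)
c=np.zeros((500,800,3),np.uint8);c[:,:400]=a;c[:360,400:]=b
cv2.imwrite("pics/crop1.png",c)
for u,v in((359,220),(315,206),(369,259)):
    print(w(f["d"],f,u,v,0.058))
# pipe rim from depth
d=f["d"];T=np.linalg.inv(f["world_to_cam"])
V,U=np.mgrid[0:420,0:560]
P=np.stack([(U-f["cx"])/f["fx"]*d,(V-f["cy"])/f["fy"]*d,d],-1)@T[:3,:3].T+T[:3,3]
for (u0,v0) in((359,220),(315,206),(369,259)):
    s=P[v0-18:v0+19,u0-18:u0+19].reshape(-1,3); s=s[(s[:,2]>.05)&(s[:,2]<.066)]
    c,r=cv2.minEnclosingCircle(s[:,:2].astype(np.float32)*1000);print("pipe",c,r,s[:,2].mean(),len(s), (s[:,:2].min(0)+s[:,:2].max(0))/2)
# blue base
hsv=cv2.cvtColor(im,cv2.COLOR_BGR2HSV);m=(cv2.inRange(hsv,(100,120,60),(125,255,255))>0)
m[:150]=0;m[250:]=0;m[:,:165]=0;m[:,245:]=0
o=(cv2.inRange(hsv,(5,150,150),(18,255,255))>0);o[:150]=0;o[250:]=0;o[:,245:]=0
for mm,z in((m,.012),(o,.028)):
    vs,us=np.nonzero(mm);q=np.array([w(d,f,u,v,z)[:2] for u,v in zip(us,vs)],np.float32)*1000
    print(cv2.minAreaRect(q),len(q))
E
```

```text
[ 0.5034209  -0.20318637  0.058     ]
[ 0.54205322 -0.11528217  0.058     ]
[ 0.42092652 -0.2132496   0.058     ]
pipe (507.04632568359375, -208.8888397216797) 24.669843673706055 0.056275073888859765 125 [ 0.50650951 -0.20899023]
pipe (546.1602783203125, -117.74847412109375) 24.647024154663086 0.05625011572785325 121 [ 0.54623154 -0.11773857]
pipe (423.0767822265625, -217.1416015625) 24.541461944580078 0.056476958080486465 123 [ 0.42214583 -0.21649399]
((595.1022338867188, 119.43968200683594), (132.91871643066406, 178.49609375), 87.00138092041016) 1596
((587.9655151367188, 122.62644958496094), (124.46344757080078, 145.7747802734375), 87.013427734375) 1195
```

View pics/crop1.png

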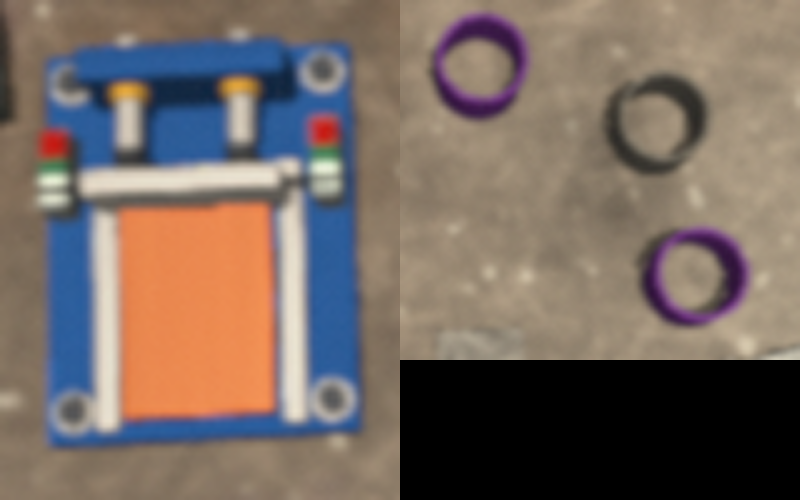

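The rows are not in the units I measure in: shifts go in shares of 0.8 m and turns go in shares of pi rad. I convert before sending: -461 mm / 800 = -0.5763, -322 mm / 800 = -0.4025, -0.17 rad / 3.1416 = -0.0541.

>>> {"method": "arm_command", "body": {
  "plan": [
    [[-0.5763,-0.4025,-0.0975,0,0,-0.0541,-0.5],[-0.5763,-0.4025,-0.0975,0,0,-0.0541,-0.5],[-0.5763,-0.4025,-0.0975,0,0,-0.0541,-0.5],[-0.5763,-0.4025,-0.0975,0,0,-0.0541,-0.5],[-0.5763,-0.4025,-0.0975,0,0,-0.0541,-0.5],[-0.5763,-0.4025,-0.0975,0,0,-0.0541,-0.5],[-0.5763,-0.4025,-0.0975,0,0,-0.0541,-0.5],[-0.5763,-0.4025,-0.0975,0,0,-0.0541,-0.5],[-0.5763,-0.4025,-0.0975,0,0,-0.0541,-0.5],[-0.5763,-0.4025,-0.0975,0,0,-0.0541,-0.5],[-0.5763,-0.4025,-0.0975,0,0,-0.0541,-0.5],[-0.5763,-0.4025,-0.0975,0,0,-0.0541,-0.5]]
  ]
}}

```text
time_s: 1.3
ee_pos: [0.5019, 0.1174, 0.2504]
eef_rot: [-3.141, -0.0, 3.086]
force: [-0.1, -0.3, 0.5]
grip_width: 0.0702
grip_force: 0.0
```

>>> {"method": "arm_command", "body": {
  "plan": [
    [[0,0,0,0,0,0,-0.5],[0,0,0,0,0,0,-0.5],[0,0,0,0,0,0,-0.5]]
  ]
}}

```text
time_s: 1.6
ee_pos: [0.4993, 0.1213, 0.2503]
eef_rot: [3.142, -0.0, 3.09]
force: [-0.2, 0.8, -0.3]
grip_width: 0.0701
grip_force: 0.0
```

```bash
python3 - <<'E'
from h import *
o=ctrl.get_obs();print(o['ee_pos'],o['eef_rot'],o['qpos'],o['grip_width'],o['time_s'],abs(o['joint_vel']).max())
im,d,i=snap("wrist"); cv2.imwrite("pics/w1.png",im); np.savez("w1.npz",im=im,d=d,**i)
print(np.linalg.inv(i["world_to_cam"]),i["fx"])
E
```

```text
[0.49931765 0.12132492 0.25026904] [ 3.14157229e+00 -4.25837281e-04  3.08988637e+00] [ 1.67007705e-01  1.69344967e-01  1.50158020e+00  1.12836133e-04
  1.47107876e+00 -1.35209359e+00] 0.07013876394666052 1.6 0.0073320508337412675
[[ 5.15288001e-02  9.60214606e-01  2.74468020e-01  4.19174861e-01]
 [ 9.98671460e-01 -4.96306633e-02 -1.38604647e-02  1.25333674e-01]
 [ 3.13009253e-04  2.74817591e-01 -9.61496330e-01  4.62419402e-01]
 [ 0.00000000e+00  0.00000000e+00  0.00000000e+00  1.00000000e+00]] 363.13328932238903
```

View pics/w1.png

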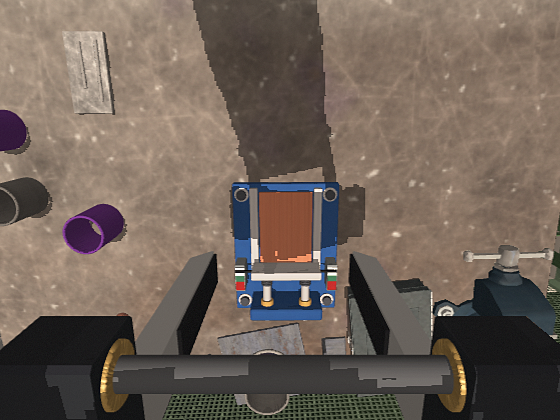

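Wrist view: the fixture is fully visible. Base front corners are near (232,183) and (338,183), the fence is at row ~270, and the rear block at row ~312. The grey pipe is at (22,202).

```bash
python3 - <<'E'
from h import *
f=np.load("w1.npz");im=f["im"];d=f["d"];T=np.linalg.inv(f["world_to_cam"])
V,U=np.mgrid[0:420,0:560]
P=np.stack([(U-f["cx"])/f["fx"]*d,(V-f["cy"])/f["fy"]*d,d],-1)@T[:3,:3].T+T[:3,3]
hsv=cv2.cvtColor(im,cv2.COLOR_BGR2HSV);box=np.zeros(d.shape,bool);box[175:325,225:350]=1
bl=(cv2.inRange(hsv,(100,120,40),(125,255,255))>0)&box&(P[...,2]<.02)
og=(cv2.inRange(hsv,(3,90,50),(20,255,255))>0)&box&(V<262)
for m,z in((bl,.012),(og,.028)):
    m=cv2.morphologyEx(m.astype(np.uint8),cv2.MORPH_OPEN,np.ones((3,3)))>0
    vs,us=np.nonzero(m);q=np.array([w(d,f,u,v,z)[:2] for u,v in zip(us,vs)],np.float32)*1000
    r=cv2.minAreaRect(q);print(r,len(q),np.median(P[m][:,2]));print(cv2.boxPoints(r))
# rows of pad: left/right edges
for v in range(200,262,6):
    us=np.nonzero(og[v])[0];bs=np.nonzero(bl[v])[0]
    a,b=[w(d,f,u,v,.028) for u in(us.min(),us.max()+1)];c,e=[w(d,f,u,v,.012) for u in(bs.min(),bs.max()+1)]
    print(v,((a+b)/2)[:2].round(4),(b-a)[1].round(4),((c+e)/2)[:2].round(4),(e-c)[1].round(4))
# fence face: top edge points with z in .055-.07
m=(P[...,2]>.060)&(P[...,2]<.072)&box&(V<290)
s=P[m];print("fence top",len(s),s.min(0),s.max(0)); print(cv2.minAreaRect((s[:,:2]*1000).astype(np.float32)))
m=(P[...,2]>.05)&(P[...,2]<.075)&box&(V>290)
s=P[m];print("rear",len(s),s.min(0),s.max(0), cv2.minAreaRect((s[:,:2]*1000).astype(np.float32)))
E
```

```text
((591.85791015625, 120.07670593261719), (134.2123260498047, 175.4850311279297), 87.5195083618164) 3497 0.011867249627286358
[[501.2933    56.83084 ]
 [676.6139    49.235992]
 [682.4225   183.32257 ]
 [507.10193  190.91742 ]]
((558.9003295898438, 121.5689697265625), (65.72640228271484, 91.20369720458984), 87.294921875) 3633 0.02788384949021183
[[511.79834  90.89456]
 [602.9004   86.59021]
 [606.0023  152.24338]
 [514.90027 156.54773]]
200 [0.5235 0.1234] 0.0651 [0.5274 0.1233] 0.1336
206 [0.5311 0.123 ] 0.0654 [0.5353 0.1229] 0.1343
212 [0.5388 0.1227] 0.0657 [0.5432 0.1232] 0.1336
218 [0.5466 0.1229] 0.0647 [0.5513 0.1228] 0.1342
224 [0.5544 0.1225] 0.065 [0.5594 0.1218] 0.1336
230 [0.5623 0.1221] 0.0654 [0.5675 0.1213] 0.1342
236 [0.5703 0.1217] 0.0657 [0.5758 0.1216] 0.1336
242 [0.5783 0.1207] 0.0647 [0.5842 0.1212] 0.1342
248 [0.5865 0.1216] 0.065 [0.5926 0.1208] 0.1349
254 [0.5947 0.1205] 0.0641 [0.6011 0.1204] 0.1329
260 [0.6021 0.1034] 0.1004 [0.6097 0.1199] 0.1041
fence top 676 [0.60116502 0.07748126 0.06009486] [0.61516577 0.16039829 0.06804663]
((608.1085815429688, 118.89553833007812), (82.76945495605469, 10.967340469360352), 86.89628601074219)
rear 1362 [0.63266036 0.07164575 0.05000372] [0.67693285 0.16137353 0.06643647] ((654.87890625, 116.56488037109375), (89.82805633544922, 42.14885711669922), 87.22432708740234)
```

Converted, -329 mm / 800 = -0.4113, 50 mm / 800 = 0.0625, -0.005 rad / 3.1416 = -0.0016.

>>> {"method": "arm_command", "body": {
  "plan": [
    [[-0.0313,-0.4113,0,0,0,-0.0016,-0.5],[-0.0313,-0.4113,0.025,0,0,-0.0016,-0.5],[-0.0313,-0.4113,0.0625,0,0,-0.0016,-0.5],[-0.0313,-0.4113,0.0625,0,0,-0.0016,-0.5],[-0.0313,-0.4113,0.0625,0,0,-0.0016,-0.5],[-0.0313,-0.4113,0.0625,0,0,-0.0016,-0.5],[-0.0313,-0.4113,0.0625,0,0,-0.0016,-0.5],[-0.0313,-0.4113,0.0625,0,0,-0.0016,-0.5],[-0.0313,-0.4113,0.0625,0,0,-0.0016,-0.5],[-0.0313,-0.4113,0.0625,0,0,-0.0016,-0.5],[-0.0313,-0.4113,0.0625,0,0,-0.0016,-0.5],[-0.0313,-0.4113,0.0625,0,0,-0.0016,-0.5]]
  ]
}}

```text
time_s: 2.85
ee_pos: [0.5078, -0.2084, 0.2008]
eef_rot: [-3.141, 0.001, 3.095]
force: [-0.9, 0.5, -0.2]
grip_width: 0.0704
grip_force: 0.0
```

```bash
python3 - <<'E'
from h import *
o=ctrl.get_obs();print(o['ee_pos'],o['eef_rot'],o['grip_width'],o['time_s'],abs(o['joint_vel']).max())
im,d,i=snap("wrist"); cv2.imwrite("pics/w2.png",im); np.savez("w2.npz",im=im,d=d,**i)
T=np.linalg.inv(i["world_to_cam"]);V,U=np.mgrid[0:420,0:560]
P=np.stack([(U-i["cx"])/i["fx"]*d,(V-i["cy"])/i["fy"]*d,d],-1)@T[:3,:3].T+T[:3,3]
m=(P[...,2]>.055)&(P[...,2]<.062)&(np.hypot(P[...,0]-.507,P[...,1]+.209)<.04)
s=P[m];c,r=cv2.minEnclosingCircle((s[:,:2]*1000).astype(np.float32));print(c,r,len(s),s[:,2].mean())
q=np.linalg.inv(T)@np.array([c[0]/1000,c[1]/1000,.058,1]);print(q[0]/q[2]*i["fx"]+i["cx"],q[1]/q[2]*i["fy"]+i["cy"])
E
```

```text
[ 0.50784014 -0.20843777  0.20084361] [-3.14139448e+00  5.88318420e-04  3.09520778e+00] 0.07043635493520871 2.85 0.005118158352510934
(506.10626220703125, -209.35829162597656) 24.292156219482422 431 0.05721836434544132
282.13754544973216 193.49628518760073
```

View pics/w2.png

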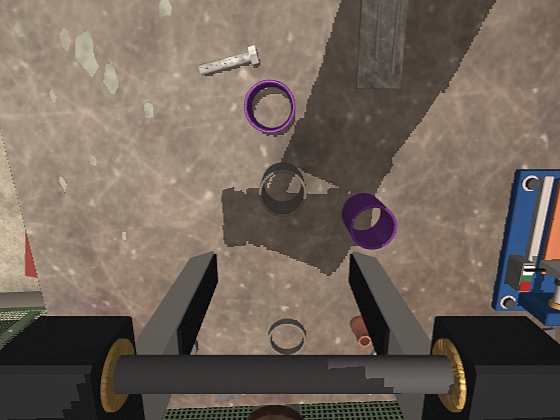

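Grey pipe confirmed standing at (282,187), with purple ones at (270,107) and (369,221) clear of the fingers. Descending and gripping.

Converted, 180 mm / 800 = 0.225, 160 mm / 800 = 0.2.

>>> {"method": "arm_command", "body": {
  "plan": [
    [[0.0025,-0.0013,0.05,0,0,0,-0.5],[0.0025,-0.0013,0.1125,0,0,0,-0.5],[0.0025,-0.0013,0.1625,0,0,0,-0.5],[0.0025,-0.0013,0.2,0,0,0,-0.5],[0.0025,-0.0013,0.225,0,0,0,-0.5],[0.0025,-0.0013,0.225,0,0,0,-0.5],[0.0025,-0.0013,0.225,0,0,0,0],[0.0025,-0.0013,0.225,0,0,0,0.5],[0.0025,-0.0013,0.225,0,0,0,1],[0.0025,-0.0013,0.225,0,0,0,1],[0.0025,-0.0013,0.225,0,0,0,1],[0.0025,-0.0013,0.225,0,0,0,1]]
  ],
  "squeeze": 40
}}

```text
time_s: 4.1
ee_pos: [0.5062, -0.2104, 0.0215]
eef_rot: [-3.141, 0.002, 3.094]
force: [0.7, 2.7, 7.7]
grip_width: 0.046
grip_force: 40.0
```

Converted, -90 mm / 800 = -0.1125, -60 mm / 800 = -0.075.

>>> {"method": "arm_command", "body": {
  "plan": [
    [[0,0,0,0,0,0,1],[0,0,0,0,0,0,1],[0,0,-0.0188,0,0,0,1],[0,0,-0.0375,0,0,0,1],[0,0,-0.075,0,0,0,1],[0,0,-0.1125,0,0,0,1],[0,0,-0.1125,0,0,0,1],[0,0,-0.1125,0,0,0,1]]
  ]
}}

```text
time_s: 4.9
ee_pos: [0.5054, -0.2103, 0.1102]
eef_rot: [-3.141, 0.0, 3.094]
force: [-1.1, 1.0, -2.8]
grip_width: 0.0459
grip_force: 40.0
```

```bash
python3 - <<'E'
from h import *
o=ctrl.get_obs();print(o['ee_pos'],o['eef_rot'],o['grip_width'],o['grip_force'],o['force'],o['time_s'],abs(o['joint_vel']).max())
im,d,i=snap("wrist"); cv2.imwrite("pics/w3.png",im)
im2,_,_=snap("scene"); cv2.imwrite("pics/s3.png",cv2.resize(im2[180:320,200:400],None,fx=4,fy=4))
T=np.linalg.inv(i["world_to_cam"]);V,U=np.mgrid[0:420,0:560]
P=np.stack([(U-i["cx"])/i["fx"]*d,(V-i["cy"])/i["fy"]*d,d],-1)@T[:3,:3].T+T[:3,3]
e=o['ee_pos'];m=(np.hypot(P[...,0]-e[0],P[...,1]-e[1])<.023)&(P[...,2]<e[2]+.06)&(P[...,2]>e[2]-.03)
s=P[m];zm=np.percentile(s[:,2],90);t=s[abs(s[:,2]-zm)<.004];print(len(s),zm-e[2],cv2.minEnclosingCircle((t[:,:2]*1000).astype(np.float32)))
E
```

```text
[ 0.50539376 -0.21025049  0.110237  ] [-3.14142650e+00  2.03285368e-04  3.09376665e+00] 0.04592564714862722 39.984123680640096 [-1.08841548  1.02935894 -2.8423507 ] 4.9 0.02831628119251697
4197 0.03542582050417603 ((505.3887634277344, -210.2514190673828), 22.997053146362305)
```

View pics/s3.png

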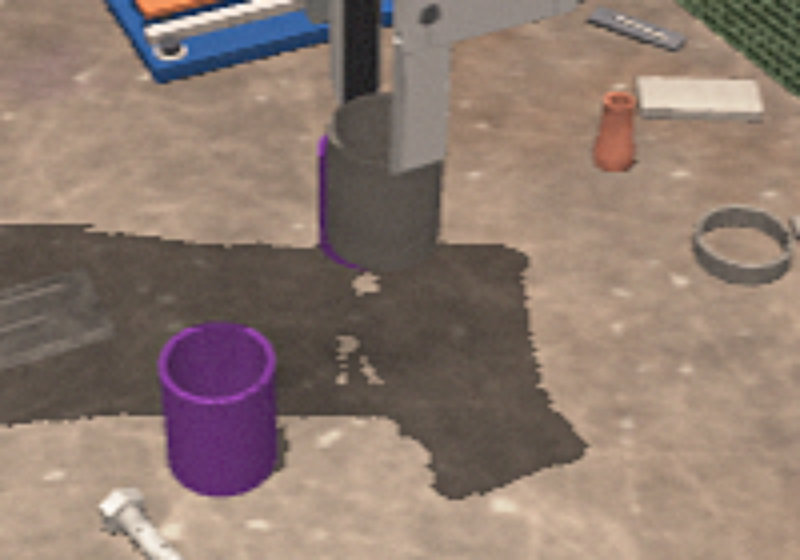

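The pipe is gripped and upright. Carrying it to the press spot.

Converted, 334 mm / 800 = 0.4175, 305 mm / 800 = 0.3813.

>>> {"method": "arm_command", "body": {
  "plan": [
    [[-0.005,0.05,0,0,0,0,1],[-0.01,0.1063,0,0,0,0,1],[-0.015,0.1625,0,0,0,0,1],[-0.0188,0.2188,0,0,0,0,1],[-0.0225,0.275,0,0,0,0,1],[-0.0263,0.3313,0,0,0,0,1],[-0.0288,0.3813,0,0,0,0,1],[-0.0313,0.4175,0,0,0,0,1],[-0.0313,0.4175,0.025,0,0,0,1],[-0.0313,0.4175,0.05,0,0,0,1],[-0.0313,0.4175,0.0625,0,0,0,1],[-0.0313,0.4175,0.0625,0,0,0,1]]
  ]
}}

```text
time_s: 6.2
ee_pos: [0.5454, 0.1218, 0.0584]
eef_rot: [-3.141, -0.004, 3.094]
force: [-0.3, 1.2, -2.4]
grip_width: 0.0459
grip_force: 40.0
```

>>> {"method": "arm_command", "body": {
  "plan": [
    [[0,0,0,0,0,0,1],[0,0,0,0,0,0,1],[0,0,0,0,0,0,1],[0,0,0,0,0,0,1]]
  ]
}}

```text
time_s: 6.6
ee_pos: [0.5467, 0.1221, 0.061]
eef_rot: [3.141, 0.001, 3.094]
force: [-0.2, -0.3, -2.3]
grip_width: 0.0462
grip_force: 40.0
```

```bash
python3 - <<'E'
from h import *
o=ctrl.get_obs();print(o['ee_pos'],o['eef_rot'],o['grip_width'],o['force'],o['time_s'],abs(o['joint_vel']).max())
im,d,i=snap("wrist"); cv2.imwrite("pics/w4.png",im[120:,100:460])
im2,_,_=snap("scene"); s=cv2.resize(im2[120:215,205:325],None,fx=4,fy=4,interpolation=cv2.INTER_CUBIC)
c=np.zeros((400,850,3),np.uint8);c[:380,:480]=s;c[:300,490:850]=im[120:,100:460]
c=c[:,:800];cv2.imwrite("pics/c4.png",c)
E
```

```text
[0.54670263 0.12209718 0.0609518 ] [3.14142297e+00 7.55612591e-04 3.09361605e+00] 0.046182844713390826 [-0.21853776 -0.25109888 -2.33746912] 6.6 0.0035977008250065207
```

View pics/c4.png

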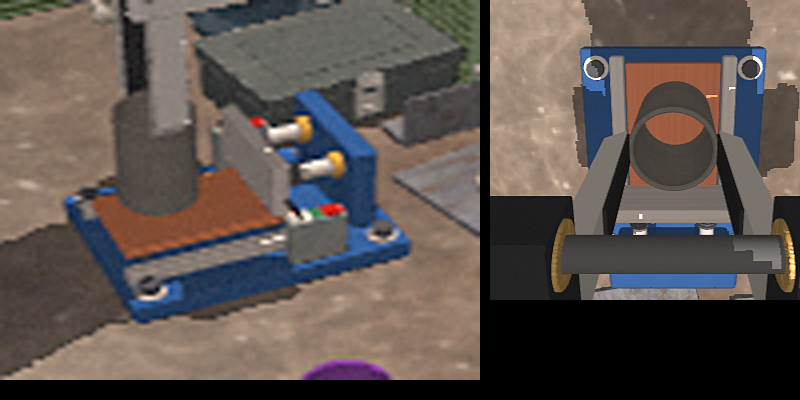

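The pipe hangs upright over the pad, centred between the rails and clear of the fence. Pressing down in small steps.

Converted, 15 mm / 800 = 0.0188, 13 mm / 800 = 0.0163.

>>> {"method": "arm_command", "body": {
  "plan": [
    [[0,0,0.0075,0,0,0,1],[0,0,0.0125,0,0,0,1],[0,0,0.0163,0,0,0,1],[0,0,0.0188,0,0,0,1],[0,0,0.0188,0,0,0,1]]
  ]
}}

```text
time_s: 7.2
ee_pos: [0.5466, 0.1222, 0.0455]
eef_rot: [3.142, 0.0, 3.094]
force: [-1.5, -0.5, 4.2]
grip_width: 0.046
grip_force: 40.0
```

Converted, 4 mm / 800 = 0.005, 2 mm / 800 = 0.0025.

>>> {"method": "arm_command", "body": {
  "plan": [
    [[0,0,0.0025,0,0,0,1],[0,0,0.005,0,0,0,1],[0,0,0.005,0,0,0,1],[0,0,0.005,0,0,0,1]]
  ]
}}

```text
time_s: 7.6
ee_pos: [0.5467, 0.1222, 0.0417]
eef_rot: [3.141, 0.001, 3.094]
force: [-1.2, 0.6, 5.5]
grip_width: 0.0459
grip_force: 40.0
```

Converted, 1 mm / 800 = 0.0013, 0.5 mm / 800 = 0.0006.

>>> {"method": "arm_command", "body": {
  "plan": [
    [[0,0,0.0006,0,0,0,1],[0,0,0.0013,0,0,0,1],[0,0,0.0013,0,0,0,1],[0,0,0.0013,0,0,0,1]]
  ]
}}

```text
time_s: 8.0
ee_pos: [0.547, 0.1223, 0.0414]
eef_rot: [3.141, 0.001, 3.094]
force: [-3.2, -0.0, 11.7]
grip_width: 0.0461
grip_force: 40.0
```

Converted, 0.5 mm / 800 = 0.0006.

>>> {"method": "arm_command", "body": {
  "plan": [
    [[0,0,0.0006,0,0,0,1],[0,0,0.0006,0,0,0,1],[0,0,0.0006,0,0,0,1]]
  ]
}}

```text
time_s: 8.3
ee_pos: [0.5471, 0.1223, 0.0413]
eef_rot: [3.141, 0.002, 3.094]
force: [-4.4, 1.5, 15.9]
grip_width: 0.0462
grip_force: 40.0
```

```bash
python3 - <<'E'
from h import *
for _ in range(4):
    im,d,i=snap("wrist");o=ctrl.get_obs();print(o['ee_pos'],o['force'],o['moment'])
T=np.linalg.inv(i["world_to_cam"]);V,U=np.mgrid[0:420,0:560]
P=np.stack([(U-i["cx"])/i["fx"]*d,(V-i["cy"])/i["fy"]*d,d],-1)@T[:3,:3].T+T[:3,3]
f=np.load("w1.npz")
c,s=np.cos(-.046),np.sin(-.046);X=(P[...,0]-.5927)*c+(P[...,1]-.1201)*s;Y=-(P[...,0]-.5927)*s+(P[...,1]-.1201)*c
pad=(abs(Y)<.03)&(X>-.078)&(X<-.073);rail=(abs(abs(Y)-.0405)<.003)&(X>-.08)&(X<-.04)
print(np.median(P[pad][:,2]),pad.sum(),np.median(P[rail][:,2]),rail.sum())
E
```

```text
[0.54713547 0.12231823 0.04133737] [-3.38312581  0.11299763 15.09225112] [-0.19989597  0.88685829 -0.06329689]
[0.54714439 0.12230552 0.04131841] [-4.20816868  0.41700583 15.82128631] [-0.26950128  0.82047918 -0.0456431 ]
[0.54712505 0.12230142 0.04131639] [-3.9221161  -0.6129618  15.33634304] [-0.18623072  0.87294633 -0.07374386]
[0.5471157  0.12231132 0.04129161] [-4.00856998 -0.2139323  16.10256832] [-0.22330638  0.81324465 -0.07316897]
0.18705581381871234 7275 0.19314757447378436 7011
```

The pad is bottomed out (about 18 N, no further travel). Easing slightly and sliding toward the fence.

Converted, -26 mm / 800 = -0.0325, -23 mm / 800 = -0.0288.

>>> {"method": "arm_command", "body": {
  "plan": [
    [[0,0,-0.0004,0,0,0,1],[-0.0025,0,-0.0004,0,0,0,1],[-0.0063,0,-0.0004,0,0,0,1],[-0.01,0,-0.0004,0,0,0,1],[-0.0138,0,-0.0004,0,0,0,1],[-0.0175,0,-0.0004,0,0,0,1],[-0.0213,0,-0.0004,0,0,0,1],[-0.025,0,-0.0004,0,0,0,1],[-0.0288,0,-0.0004,0,0,0,1],[-0.0325,0,-0.0004,0,0,0,1],[-0.0325,0,-0.0004,0,0,0,1],[-0.0325,0,-0.0004,0,0,0,1]]
  ],
  "squeeze": 50
}}

```text
time_s: 9.7
ee_pos: [0.5751, 0.1208, 0.0437]
eef_rot: [3.141, 0.007, 3.094]
force: [-0.5, -2.9, 27.2]
grip_width: 0.0457
grip_force: 50.1
```

Converted, -10 mm / 800 = -0.0125, -8 mm / 800 = -0.01.

>>> {"method": "arm_command", "body": {
  "plan": [
    [[-0.0025,0,0,0,0,0,1],[-0.005,0,0,0,0,0,1],[-0.0075,0,0,0,0,0,1],[-0.01,0,0,0,0,0,1],[-0.0125,0,0,0,0,0,1],[-0.0125,0,0,0,0,0,1],[-0.0125,0,0,0,0,0,1]]
  ]
}}

```text
time_s: 10.4
ee_pos: [0.5841, 0.1202, 0.0424]
eef_rot: [3.141, 0.004, 3.094]
force: [-1.0, -3.0, 18.4]
grip_width: 0.0461
grip_force: 50.4
```

```bash
cat > chk.py <<'E'
from h import *
import sys
im,d,i=snap("wrist");o=ctrl.get_obs();print(o['ee_pos'],o['force'],o['moment'],o['time_s'])
T=np.linalg.inv(i["world_to_cam"]);V,U=np.mgrid[0:420,0:560]
P=np.stack([(U-i["cx"])/i["fx"]*d,(V-i["cy"])/i["fy"]*d,d],-1)@T[:3,:3].T+T[:3,3]
e=o['ee_pos'];r=np.hypot(P[...,0]-e[0],P[...,1]-e[1])
m=(r<.027)&(r>.012)&(P[...,2]<e[2]+.055)&(P[...,2]>e[2]+.025)
s=P[m];
for k in range(6):
    A=np.c_[s[:,:2]-e[:2],np.ones(len(s))];q=np.linalg.lstsq(A,s[:,2],rcond=None)[0]
    res=s[:,2]-A@q;s=s[(res>-.0015)]
print("rim slope",q,len(s),s.min(0),s.max(0))
c,sn=np.cos(-.046),np.sin(-.046);X=(P[...,0]-.5927)*c+(P[...,1]-.1201)*sn;Y=-(P[...,0]-.5927)*sn+(P[...,1]-.1201)*c
g=(abs(Y)<.041)&(X>.01)&(X<.05)&(P[...,2]>.060)&(P[...,2]<.070);print("fence x",np.percentile(X[g],[2,50,98]),g.sum())
for y0 in(-.015,.0,.015):
    g=(abs(Y-y0)<.004)&(X<-.05)&(X>-.078)&(P[...,2]<.04);print("pad z",np.median(P[g][:,2]),g.sum())
g=(abs(abs(Y)-.0405)<.003)&(X>-.08)&(X<-.04)&(P[...,2]<.04);print("rail z",np.median(P[g][:,2]))
im2,_,_=snap("scene"); sc=cv2.resize(im2[120:215,205:325],None,fx=4,fy=4,interpolation=cv2.INTER_CUBIC)
C=np.zeros((400,800,3),np.uint8);C[:380,:480]=sc;C[:300,490:]=im[120:,125:435];cv2.imwrite(sys.argv[1],C)
E
python3 chk.py pics/c5.png
```

```text
[0.58403528 0.12020228 0.04244718] [-0.74667581 -2.38901174 19.08642905] [-0.70858608  0.3574229   0.06274836] 10.45
rim slope [ 0.24830302 -0.01096542  0.09573955] 618 [0.5618265  0.09566337 0.08874702] [0.59278805 0.14571683 0.09740122]
fence x [0.01059751 0.01505898 0.02074167] 1678
pad z 0.019730784712103946 494
pad z 0.019686421247921554 419
pad z 0.019732254735366633 491
rail z 0.01976142820366497
```

View pics/c5.png

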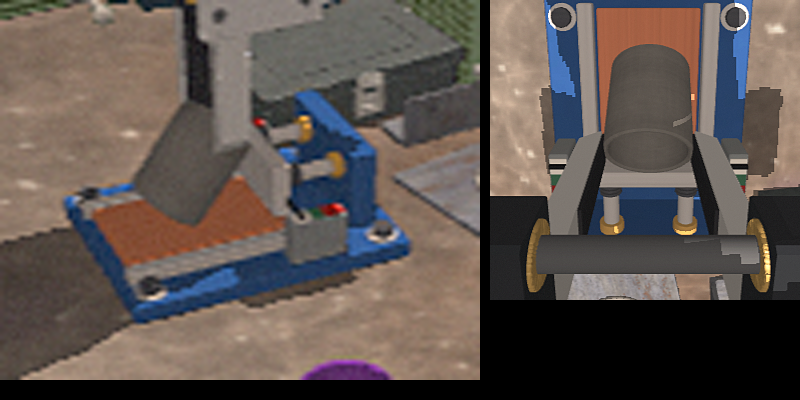

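The pipe has pitched forward about 35-40° in the grip, because pad friction dragged its lower end behind. The fence is still at rest (face x ≈ 10 mm). I'll back off and lift, measure the tilt, then re-seat the pipe upright and regrip lower.

Converted, -40 mm / 800 = -0.05, 36 mm / 800 = 0.045.

>>> {"method": "arm_command", "body": {
  "plan": [
    [[0.005,0,-0.005,0,0,0,1],[0.0125,0,-0.0125,0,0,0,1],[0.0225,0,-0.025,0,0,0,1],[0.035,0,-0.0375,0,0,0,1],[0.045,0,-0.05,0,0,0,1],[0.045,0,-0.05,0,0,0,1],[0.045,0,-0.05,0,0,0,1],[0.045,0,-0.05,0,0,0,1]]
  ]
}}

```text
time_s: 11.3
ee_pos: [0.5464, 0.1221, 0.0797]
eef_rot: [-3.141, -0.001, 3.094]
force: [0.2, 0.6, -2.3]
grip_width: 0.0461
grip_force: 50.0
```

```bash
cat > tilt.py <<'E'
from h import *
im,d,i=snap("wrist");o=ctrl.get_obs();e=o['ee_pos'];print(e,o['eef_rot'],o['force'],o['time_s'])
T=np.linalg.inv(i["world_to_cam"]);V,U=np.mgrid[0:420,0:560]
P=np.stack([(U-i["cx"])/i["fx"]*d,(V-i["cy"])/i["fy"]*d,d],-1)@T[:3,:3].T+T[:3,3]
Y=P[...,1]-e[1]+.046*(P[...,0]-e[0])
g=(abs(Y)<.0025)&(P[...,0]<e[0]+.06)&(P[...,0]>e[0]-.06)&(P[...,2]>.0)
for v in np.unique(V[g])[::5]:
    k=g&(V==v);print(v,((np.median(P[k][:,0])-e[0])*1000).round(1),((np.median(P[k][:,2])-e[2])*1000).round(1))
E
python3 tilt.py
```

```text
[0.5463908  0.12209505 0.07963711] [-3.14140467e+00 -8.98462501e-04  3.09376841e+00] [ 0.23271025  0.57300324 -1.35503716] 11.35
139 -59.6 -79.5
144 -55.7 -79.6
149 -51.9 -79.4
154 -48.0 -78.4
159 -43.9 -79.3
165 -40.6 -69.4
170 -36.8 -68.6
175 -44.1 -2.0
180 -41.9 3.1
185 -39.8 7.1
190 -37.8 11.3
195 -35.8 15.5
200 -33.9 19.1
205 -32.0 23.3
210 -30.3 26.8
215 -28.6 30.5
220 -26.8 33.8
225 -25.3 37.2
230 -23.5 40.1
235 -22.1 43.4
240 -20.5 46.3
245 2.6 -8.7
250 4.4 -4.2
255 6.7 -1.3
260 8.4 2.4
265 10.1 6.5
270 11.6 10.2
275 13.5 13.4
280 15.2 16.6
285 16.5 20.3
290 18.4 22.9
295 19.5 26.5
300 57.0 -35.4
305 57.2 -28.0
310 57.0 -20.8
315 57.3 -14.5
355 -28.1 142.8
360 -28.0 144.5
365 -27.5 145.5
370 -27.3 146.8
375 -26.6 147.5
380 -25.7 147.9
385 -24.5 148.1
390 -23.1 147.9
```

Tilt is 26° (0.45 rad). Tilting the tool to counter it so the pipe is upright, then setting it on the pad.

Converted, 21 mm / 800 = 0.0263, 16 mm / 800 = 0.02, -0.45 rad / 3.1416 = -0.1432.

>>> {"method": "arm_command", "body": {
  "plan": [
    [[-0.0038,0,0,0,-0.0382,0,1],[-0.0075,0,0,0,-0.0764,0,1],[-0.0113,0,0,0,-0.1146,0,1],[-0.015,0,0,0,-0.1432,0,1],[-0.015,0,0.01,0,-0.1432,0,1],[-0.015,0,0.02,0,-0.1432,0,1],[-0.015,0,0.0263,0,-0.1432,0,1],[-0.015,0,0.0263,0,-0.1432,0,1],[-0.015,0,0.0263,0,-0.1432,0,1]]
  ]
}}

```text
time_s: 12.25
ee_pos: [0.5588, 0.1215, 0.059]
eef_rot: [-3.141, 0.449, 3.093]
force: [0.5, 0.1, -1.8]
grip_width: 0.0459
grip_force: 50.0
```

```bash
python3 tilt.py; python3 chk.py pics/c6.png
```

```text
[0.5588112  0.12146947 0.05928259] [-3.14157573  0.44957761  3.09341403] [-0.01997609 -0.43207884 -1.76117262] 12.3
113 -59.8 -59.0
118 -56.5 -58.9
123 -52.9 -59.0
128 -53.3 -51.7
133 -52.0 -47.6
138 -48.6 -47.4
143 -45.4 -46.8
148 -41.2 -47.7
153 -45.2 -35.2
158 -44.2 -31.2
163 -40.8 -31.0
168 -36.8 -31.4
173 -39.7 -21.9
178 -39.7 -16.8
183 -39.8 -11.7
188 -39.5 -7.6
193 -39.7 -2.7
198 -39.7 1.6
203 -39.4 5.6
208 -38.9 9.2
213 -39.4 13.7
218 -39.2 17.3
223 -39.2 21.2
228 -39.1 24.7
233 -39.1 28.2
238 -39.0 31.6
243 -37.9 34.0
248 5.4 -3.5
253 5.6 0.7
258 5.6 5.0
263 5.5 9.1
268 5.5 13.0
273 5.7 16.8
278 5.8 20.3
283 6.1 23.9
288 6.2 27.5
293 6.2 30.8
298 7.8 33.2
303 50.7 6.6
[0.55881338 0.12153617 0.05945781] [ 0.11227287 -0.10166427 -2.05051764] [0.00949243 0.37217628 0.00171703] 12.35
rim slope [-0.30773389  0.04072285  0.0921869 ] 233 [0.54405363 0.09867062 0.09008694] [0.56532611 0.14490745 0.10482494]
fence x [0.01019917 0.01381614 0.02064408] 1023
pad z 0.027756434249770506 405
pad z 0.02760381981691809 319
pad z 0.02772634857937087 388
rail z 0.019878211648716698
```

View pics/c6.png

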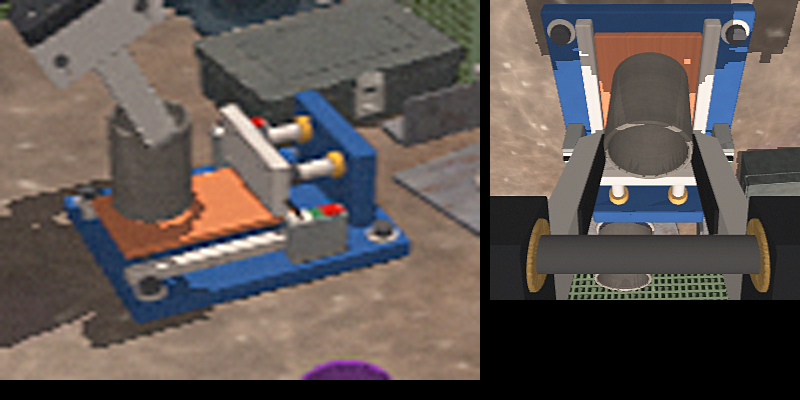

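The pipe is upright again, 7 mm above the pad and clear of the fence. Setting it down and opening.

Converted, 6.8 mm / 800 = 0.0085, 5.4 mm / 800 = 0.0068.

>>> {"method": "arm_command", "body": {
  "plan": [
    [[0.0019,0,0.0038,0,0,0,1],[0.0033,0,0.0068,0,0,0,1],[0.0041,0,0.0085,0,0,0,1],[0.0041,0,0.0085,0,0,0,1],[0.0041,0,0.0085,0,0,0,1],[0.0041,0,0.0085,0,0,0,0.3],[0.0041,0,0.0085,0,0,0,0],[0.0041,0,0.0085,0,0,0,-0.5],[0.0041,0,0.0085,0,0,0,-0.5],[0.0041,0,0.0085,0,0,0,-0.5]]
  ]
}}

```text
time_s: 13.4
ee_pos: [0.5584, 0.1216, 0.0516]
eef_rot: [-3.142, 0.45, 3.094]
force: [0.2, 0.0, -0.5]
grip_width: 0.068
grip_force: 0.0
```

Converted, 17 mm / 800 = 0.0213, 15 mm / 800 = 0.0188, 0.45 rad / 3.1416 = 0.1432.

>>> {"method": "arm_command", "body": {
  "plan": [
    [[0.0063,0,0,0,0.0382,0,-0.5],[0.0125,0,0,0,0.0764,0,-0.5],[0.0188,0,0,0,0.1146,0,-0.5],[0.0213,0,0,0,0.1432,0,-0.5],[0.0213,0,0,0,0.1432,0,-0.5],[0.0213,0,0,0,0.1432,0,-0.5],[0.0213,0,0,0,0.1432,0,-0.5]]
  ]
}}

```text
time_s: 14.1
ee_pos: [0.5426, 0.1223, 0.0441]
eef_rot: [-3.141, 0.001, 3.094]
force: [0.2, -0.6, 0.9]
grip_width: 0.0705
grip_force: 0.0
```

```bash
python3 tilt.py; python3 chk.py pics/c7.png
```

```text
[0.54265364 0.12240063 0.04429854] [-3.14148095e+00  1.16788652e-03  3.09405232e+00] [-0.49905571  0.40333447 -0.40886807] 14.15
142 -59.9 -44.1
147 -56.6 -43.8
152 -53.2 -44.2
157 -49.6 -43.9
162 -46.3 -43.3
168 -41.9 -43.9
173 -38.4 -43.8
178 -36.6 -33.5
183 -33.4 -32.1
188 -29.9 -32.8
193 -29.1 -20.5
198 -26.6 -16.8
203 -23.8 -14.6
208 -24.0 -1.3
213 -23.9 9.9
218 -23.9 19.7
223 -24.2 30.1
228 -24.2 38.6
233 -22.6 41.6
238 0.6 -16.0
243 4.1 -16.2
248 7.8 -16.3
253 11.3 -16.2
258 15.1 -16.7
263 18.6 -16.2
268 21.3 -14.4
273 21.4 -6.8
278 21.4 1.1
283 21.2 8.1
288 21.1 15.1
293 21.1 21.3
298 21.3 27.0
303 21.4 32.2
308 21.0 38.2
313 21.9 41.6
326 59.4 -4.2
357 -28.4 143.5
362 -28.2 145.1
367 -27.6 145.8
372 -27.3 147.0
377 -26.6 147.7
382 -25.6 147.9
387 -24.4 148.0
392 -22.9 147.7
[0.54273856 0.12244015 0.04443067] [0.21213415 1.19638046 0.69071814] [0.04483106 0.02100631 0.01993289] 14.2
rim slope [-0.00041507 -0.00132168  0.08542307] 1558 [0.51837504 0.0994644  0.08391321] [0.56708252 0.14717561 0.08775951]
fence x [0.010163   0.01108254 0.01286735] 1132
pad z 0.02795224002630603 253
pad z 0.028111379292088734 185
pad z 0.02800760792066409 245
rail z 0.019904373451865826
```

View pics/c7.png

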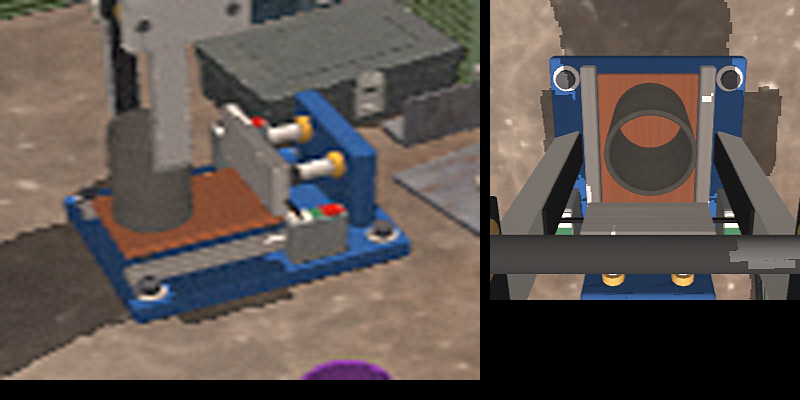

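The pipe stands upright on the raised pad at fixture x ≈ -50, centred in the open fingers. Regripping lower and harder, then pressing again.

Converted, 9 mm / 800 = 0.0113, 5 mm / 800 = 0.0063.

>>> {"method": "arm_command", "body": {
  "plan": [
    [[0,0,0.0063,0,0,0,-0.5],[0,0,0.0113,0,0,0,-0.5],[0,0,0.0113,0,0,0,-0.5],[0,0,0.0113,0,0,0,0],[0,0,0.0113,0,0,0,0.5],[0,0,0.0113,0,0,0,1],[0,0,0.0113,0,0,0,1],[0,0,0.0113,0,0,0,1],[0,0,0.0113,0,0,0,1],[0,0,0.0113,0,0,0,1]]
  ],
  "squeeze": 60
}}

```text
time_s: 15.25
ee_pos: [0.5433, 0.1223, 0.0354]
eef_rot: [3.141, 0.0, 3.094]
force: [0.3, 0.9, 1.9]
grip_width: 0.0469
grip_force: 60.0
```

Converted, 7.5 mm / 800 = 0.0094, 6 mm / 800 = 0.0075.

>>> {"method": "arm_command", "body": {
  "plan": [
    [[0,0,0.0025,0,0,0,1],[0,0,0.005,0,0,0,1],[0,0,0.0075,0,0,0,1],[0,0,0.0094,0,0,0,1],[0,0,0.0094,0,0,0,1],[0,0,0.0094,0,0,0,1]]
  ]
}}

```text
time_s: 15.85
ee_pos: [0.5433, 0.1224, 0.0279]
eef_rot: [3.141, 0.0, 3.094]
force: [-0.2, 0.6, 6.0]
grip_width: 0.0472
grip_force: 60.0
```

Converted, 0.7 mm / 800 = 0.0009, 0.5 mm / 800 = 0.0006.

>>> {"method": "arm_command", "body": {
  "plan": [
    [[0,0,0.0006,0,0,0,1],[0,0,0.0009,0,0,0,1],[0,0,0.0009,0,0,0,1],[0,0,0.0009,0,0,0,1],[0,0,0.0009,0,0,0,1]]
  ]
}}

```text
time_s: 16.35
ee_pos: [0.5434, 0.1224, 0.0274]
eef_rot: [3.141, 0.001, 3.094]
force: [-1.4, 0.2, 8.0]
grip_width: 0.0472
grip_force: 60.0
```

```bash
python3 chk.py pics/c8.png
```

```text
[0.54338178 0.1223667  0.02747211] [-1.61615658  1.70429374  8.37463023] [2.79106476e-04 3.02185034e-01 6.29326717e-02] 16.4
rim slope [-0.00232501  0.00696398  0.07752514] 1785 [0.51818282 0.09734719 0.07589224] [0.56705392 0.14805386 0.08239313]Traceback (most recent call last):
  File "chk.py", line 14, in <module>
    g=(abs(Y)<.041)&(X>.01)&(X<.05)&(P[...,2]>.060)&(P[...,2]<.070);print("fence x",np.percentile(X[g],[2,50,98]),g.sum())
                                                                                    ~~~~~~~~~~~~~^^^^^^^^^^^^^^^^
    return _quantile_unchecked(
        a, q, axis, out, overwrite_input, method, keepdims, weights)
    return _ureduce(a,
                    func=_quantile_ureduce_func,
    ...<5 lines>...
                    overwrite_input=overwrite_input,
                    method=method)
    r = func(a, **kwargs)
    result = _quantile(arr,
                       quantiles=q,
    ...<2 lines>...
                       out=out,
                       weights=wgt)
    slices_having_nans = np.isnan(arr[-1, ...])
                                  ~~~^^^^^^^^^
IndexError: index -1 is out of bounds for axis 0 with size 0
```

The pad is down again and the pipe upright. Easing to spring load only and sliding part way, then checking tilt.

Converted, -12 mm / 800 = -0.015, -10 mm / 800 = -0.0125.

>>> {"method": "arm_command", "body": {
  "plan": [
    [[0,0,-0.0008,0,0,0,1],[0,0,-0.0008,0,0,0,1],[-0.0025,0,-0.0008,0,0,0,1],[-0.005,0,-0.0008,0,0,0,1],[-0.0075,0,-0.0008,0,0,0,1],[-0.01,0,-0.0008,0,0,0,1],[-0.0125,0,-0.0008,0,0,0,1],[-0.015,0,-0.0008,0,0,0,1],[-0.015,0,-0.0008,0,0,0,1]]
  ]
}}

```text
time_s: 17.3
ee_pos: [0.5549, 0.1218, 0.0276]
eef_rot: [-3.142, -0.001, 3.094]
force: [-4.2, -0.2, 4.6]
grip_width: 0.0472
grip_force: 60.0
```

```bash
sed -i 's/^g=(abs(Y)<.041)/if 0: g=(abs(Y)<.041)/' chk.py; python3 chk.py pics/c9.png; python3 tilt.py | awk 'NR==1||($1>200&&$1<320)'
```

```text
[0.55478679 0.12178851 0.02756757] [-1.8909165   0.23183763  4.55968103] [0.09731405 0.56176231 0.00476356] 17.35
rim slope [-0.00771523  0.00787792  0.07759689] 1787 [0.52979678 0.09681491 0.07588879] [0.57852322 0.14757804 0.08253203]
pad z 0.019850859376198404 520
pad z 0.020044565321200192 423
pad z 0.01991838248580935 526
rail z 0.019759628779088295
[0.55479472 0.12177807 0.0275748 ] [-3.14154959e+00 -8.81020237e-04  3.09377252e+00] [-2.4373365   0.28593548  5.87306127] 17.45
201 -26.7 -8.0
206 -24.9 -2.9
211 -24.9 8.9
216 -24.8 18.9
221 -24.7 28.3
226 -24.5 36.5
231 -24.5 44.5
236 -23.8 49.9
241 -0.4 -7.8
246 3.0 -7.8
251 6.3 -7.6
256 9.8 -7.4
261 13.5 -8.0
266 17.0 -7.6
271 20.6 -8.1
276 20.1 0.4
281 20.4 7.2
286 20.3 14.2
291 20.4 20.3
296 20.3 26.3
301 20.6 31.5
306 20.5 37.2
311 20.8 41.8
316 20.5 47.0
```

Tilt is only about 0.008 rad and the pad is still down. Continuing up to the fence.

Converted, -22 mm / 800 = -0.0275, -20 mm / 800 = -0.025.

>>> {"method": "arm_command", "body": {
  "plan": [
    [[-0.0025,0,0,0,0,0,1],[-0.005,0,0,0,0,0,1],[-0.0075,0,0,0,0,0,1],[-0.01,0,0,0,0,0,1],[-0.0125,0,0,0,0,0,1],[-0.015,0,0,0,0,0,1],[-0.0175,0,0,0,0,0,1],[-0.02,0,0,0,0,0,1],[-0.0225,0,0,0,0,0,1],[-0.025,0,0,0,0,0,1],[-0.0275,0,0,0,0,0,1],[-0.0275,0,0,0,0,0,1]]
  ]
}}

```text
time_s: 18.65
ee_pos: [0.5768, 0.1207, 0.0276]
eef_rot: [-3.142, -0.001, 3.094]
force: [-2.9, 0.6, 6.2]
grip_width: 0.047
grip_force: 60.0
```

```bash
python3 chk.py pics/c10.png; python3 tilt.py | awk 'NR==1||($1>205&&$1<235)'
```

```text
[0.576756   0.12073114 0.02757907] [-2.63589335  1.53970888  6.14449257] [ 0.09831142  0.69566931 -0.06318012] 18.7
rim slope [-0.00846269  0.01118203  0.07756501] 1804 [0.5517485  0.09576566 0.07577921] [0.60043322 0.14640369 0.08255393]
pad z 0.019716018010811964 603
pad z 0.019752411075384932 594
pad z 0.019791982739923136 593
rail z 0.01977470223538104
[0.57673565 0.12073606 0.02756668] [-3.14153076e+00 -9.66451524e-04  3.09377459e+00] [-3.55179919  0.90061219  5.75587317] 18.8
207 -24.9 -0.3
212 -24.7 10.3
217 -24.9 21.1
222 -24.7 30.4
227 -24.5 38.2
232 -24.6 46.5
```

Converted, -10 mm / 800 = -0.0125, -9 mm / 800 = -0.0113.

>>> {"method": "arm_command", "body": {
  "plan": [
    [[-0.0019,0,0,0,0,0,1],[-0.0038,0,0,0,0,0,1],[-0.0056,0,0,0,0,0,1],[-0.0075,0,0,0,0,0,1],[-0.0094,0,0,0,0,0,1],[-0.0113,0,0,0,0,0,1],[-0.0125,0,0,0,0,0,1],[-0.0125,0,0,0,0,0,1]]
  ]
}}

```text
time_s: 19.6
ee_pos: [0.5854, 0.1203, 0.0275]
eef_rot: [-3.141, -0.004, 3.094]
force: [-13.6, 1.2, 12.5]
grip_width: 0.0469
grip_force: 60.0
```

```bash
python3 chk.py pics/c11.png; python3 tilt.py | awk 'NR==1||($1>205&&$1<235)'
```

```text
[0.58539281 0.12032025 0.02754881] [-13.4832606    1.16472843  12.52400099] [ 0.08732425  2.59180891 -0.08092389] 19.65
rim slope [-0.01815945  0.00886157  0.07760366] 1790 [0.56055916 0.09526601 0.07574874] [0.60920607 0.14598978 0.08253735]
pad z 0.01972881006975033 617
pad z 0.01971439535083097 609
pad z 0.01975008092915445 618
rail z 0.01973010902968486
[0.58536797 0.12030969 0.02756502] [-3.14119054 -0.00418326  3.09384607] [-13.15253026   0.56966525  11.81838911] 19.75
207 -25.2 0.9
212 -25.1 11.9
217 -24.8 21.8
222 -24.8 30.9
227 -24.6 39.0
232 -24.6 47.0
```

Fence is at about 7 mm by both force and geometry. Pushing about 3.5 mm more.

Converted, -4 mm / 800 = -0.005, -3 mm / 800 = -0.0038.

>>> {"method": "arm_command", "body": {
  "plan": [
    [[-0.0013,0,0,0,0,0,1],[-0.0025,0,0,0,0,0,1],[-0.0038,0,0,0,0,0,1],[-0.005,0,0,0,0,0,1],[-0.005,0,0,0,0,0,1],[-0.005,0,0,0,0,0,1]]
  ]
}}

```text
time_s: 20.35
ee_pos: [0.589, 0.1201, 0.0275]
eef_rot: [-3.141, -0.005, 3.094]
force: [-16.4, 0.4, 14.2]
grip_width: 0.0471
grip_force: 60.0
```

```bash
python3 chk.py pics/c12.png; python3 tilt.py | awk 'NR==1||($1>205&&$1<235)'; python3 - <<'E'
from h import *
im,_,_=snap("wrist");im2,_,_=snap("scene")
a=cv2.resize(im2[150:195,255:310],None,fx=8,fy=8,interpolation=cv2.INTER_CUBIC)
C=np.zeros((420,800,3),np.uint8);C[:360,:440]=a;C[:,440:]=im[:,100:460];cv2.imwrite("pics/c13.png",C)
E
```

```text
[0.58898398 0.1201366  0.0275431 ] [-16.26236599   0.68328668  14.78652804] [ 0.04144948  3.20852238 -0.08560225] 20.4
rim slope [-0.01833856  0.00751269  0.07761607] 1780 [0.56404804 0.09508201 0.07570079] [0.61274466 0.14584136 0.08254073]
pad z 0.019663645736630486 627
pad z 0.019769129741127933 613
pad z 0.0197376818418617 627
rail z 0.019762548850688913
[0.58898404 0.12017025 0.02752871] [-3.14108665 -0.00509325  3.09395509] [-16.5486178    0.44805622  13.91173117] 20.5
207 -25.2 0.8
212 -25.0 11.7
217 -24.9 21.8
222 -24.7 30.7
227 -24.6 38.9
232 -24.5 46.7
```

View pics/c13.png

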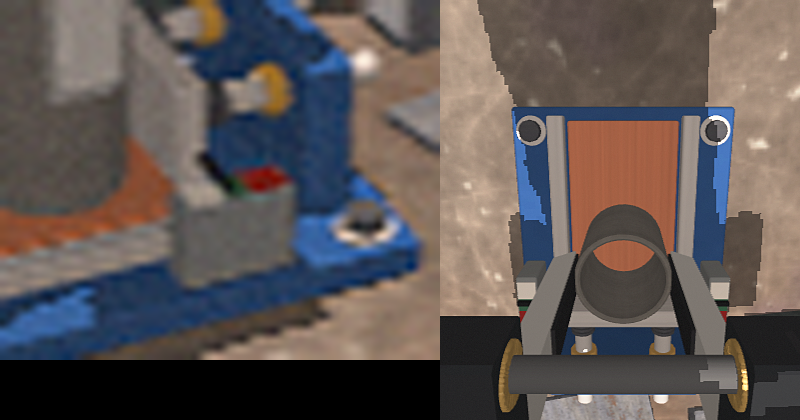

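Pipe upright (about 0.018 rad), pad flush with the rails, pointers in the green (fence ≈ 10.4 mm by both geometry and force). Handing in.

```bash
python3 -c "
from station import ctrl
o=ctrl.get_obs();print(abs(o['joint_vel']).max(),o['force'],o['grip_force']);print(ctrl.hand_in())"
```

```text
0.0010362549939099814 [-14.99295857   0.64406719  13.82552603] 60.01653674604313
the job is handed in; nothing more can be done
None
```

Handed in at about 20.5 s of the 38 s limit, result not reported: the gripped pipe stands upright (about 0.02 rad) on the fully pressed pad, holding the fence back about 10 mm by my estimate. On the first slide it pitched about 26° in the grip, so I lifted it, re-seated it, gripped it lower and pressed the pad again.

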